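# Lock the vacuum packer's filter cover with its T-key

### The job

The vacuum packer's filter well has been cleaned and its cover slid back on; lock it with the red-handled T-key standing in the blue holder. Pass the key's T-head down through the slot in the steel cover, press it down gently against the spring plate inside, turn it a quarter turn (either way) and let it rise so that the head sits up in its notch under the cover, crosswise to the slot. Leave the key standing there and do not disturb the mug, jar or tin.

Things in the scene. Friction and masses are not known exactly. Their poses are not given: they have to be found in the camera images.
- machine: Low white bench vacuum packer, fixed, 240 (its x) x 300 (y) x 90 mm tall; origin at the centre of its underside. Black seal bar along its +x edge, top at 106 mm. On top, between two grey rails (along x, at y +-60 mm, 4 mm above the cover), lies the steel filter cover, 130 x 112 x 5 mm, upper face 95 mm above the table. It is stiff: 80 N to slide it, so it stays put under a gentle hand.
- well (a point): Centre of the filter well (84 x 60 mm) at the cover's upper face; axes as the machine's. The cover's sharp-edged slot is 13 mm wide (x), 41 mm long (y), centred in y, but NOT at this point in x: the cover was slid shut by hand and its slot lies up to 14 mm to either side along x, not reported: feel or see it. Red lines on the cover beside the slot show the locked head's direction (along x).
- follower (a joint): Flat spring plate in the well, wider than the head's sweep: 0 = up (face 11 mm below the cover's upper face), grows (m) as pressed, hard stop 0.012; pushes up 4 N at 0, 7.7 N at the stop. Ribs 4 mm deep under the cover leave a 15 mm wide notch along x through the slot's centre; the head turns only below them, at 0.008 to 0.012. Locked up in the notch it reads about 0.003.
- key_grip (a point): Centre of the key's red handle, 34 (key's x) x 14 (y) x 30 mm high. Key: about 90 g, 75 mm tall, upright: steel T-head at the bottom 36 (x) x 10 (y) x 9 mm high, then a 9 mm round shaft, then the handle from 45 to 75 mm; this point is 60 mm above the head's underside. Head and handle are both long along x; a half turn of the key makes no difference.
- key_head (a point): Centre of the key's T-head, 4.5 mm above its underside, 55.5 mm below the handle's centre; same axes as the key. When locked it is 9.5 mm below the cover's upper face.
- holder: Blue plastic block, fixed, 100 (x) x 80 (y) x 34 mm high, origin at the centre of its underside. The key's head stands on the floor (12 mm above the table) of a pocket 39 (x) x 13.5 (y) mm and 22 mm deep in the middle of its top.
- mug: White mug, 80 mm across, 90 mm high, origin at the centre of its underside. Bystander.
- jar: Amber glass jar with a steel cap, 72 mm across, 100 mm high, origin at the centre of its underside. Bystander.
- tin: Green tin with a paper band, 76 mm across, 110 mm high, origin at the centre of its underside. Bystander.

How it is judged:
On the way:
1. the T-head has been passed down through the slot and pressed below the cover, onto the spring plate (z of key_head in the frame of well below -0.0125 m and horizontal distance between key_head and well below 0.022 m and value of joint follower above 0.0055 m), for 0.1 s.
At the end, for the whole second after the job is handed in: Key released, still, upright within 0.14 rad; head risen into the notch (its centre 7.5 to 11.8 mm below the cover's upper face), within 22 mm of the well's centre, crosswise to the slot within 0.25 rad, with the spring plate pressed more than 1.2 mm (z of key_head in the frame of well between -0.0118 and -0.0075 m and horizontal distance between key_head and well below 0.022 m and angle between the x axis of key_head and the x axis of well, either way round below 0.25 rad and angle between key_head's own z axis and vertical below 0.14 rad and value of joint follower above 0.0012 m and linear speed of key below 0.02 m/s); the robot touches nothing.
It fails at once if the key is forced against the machine with more than 60 N (contact force between key and machine above 60 N).
It fails at once if the arm or gripper pushes on the machine with more than 25 N (contact force between any of the arm, the fingers and machine above 25 N).
It fails at once if the mug, jar or tin is shifted by more than 25 mm or tipped (distance of any of mug, jar, tin from where it was at the start of the episode above 0.025 m or angle between any of mug, jar, tin's own z axis and vertical above 0.35 rad).
It also fails if it takes over 72 s, if anything falls off the work surface, if the arm or the gripper's body presses on something with over 40 N, if the wrist force passes 120 N, or if a joint passes its speed limit or range.

### The arm

A 6-joint arm with a two-finger parallel gripper is mounted at the origin on the work surface. World frame = base frame: x ahead of the robot, y to its left, z up, the work surface at z = 0. Lengths are in m, angles in rad, forces in N, time in s.
With the tool pointing down it reaches from about 0.25 to 0.725 m from the base axis. Payload 4 kg.
Tool frame: the origin (TCP) lies at the very end of the fingers, on their centre line; the grasp point (between the pads) lies 19 mm behind it; z points along the fingers, y is the line along which they close (so a half turn about z gives the same grasp; the last joint's range is limited). The gripper opens to 85 mm and grips with 20 to 120 N. Pads are 22 mm wide; open, the fingers measure 114 mm over their backs; the gripper's body (76 mm by 85 mm) begins 54 mm behind the grasp point. The pads swing forward as they close: fully open they stand 13 mm farther back than shut.
Start: joints at [1.157, 0.241, 0.005, 1.335, 0, 1.571], TCP at [0.201, 0.458, 0.231] pointing down, gripper open.
Joint ranges: [-2.72, 2.72], [-1.05, 1.87], [-1.09, 1.28], [-1.99, 2.15], [-1.42, 1.44], [-3.14, 3.14]. Speed limits (rad/s): [2.79, 2.79, 3.14, 3.14, 3.14, 3.14].

### API

Orientations are given as [roll, pitch, yaw] about the fixed x, y, z axes, in that order (R = Rz(yaw) Ry(pitch) Rx(roll)).
In Python, from station import r, cams, find_in, trace, landmark_of gives the robot as it stands.
- The arm moves only by the tool apply_moves, never from a script. Its argument "commands" is a list that holds one entry, the list of rows, each a list of 7 numbers: the shift along the tool's x, y, z scaled (see below), then the turn, a rotation vector about the tool's x, y, z scaled (see below), then the closure, from 0 (fully open) to 1 (shut). A call has 1 to 20 rows; each row shifts and turns the commanded pose from where the row before left it, along the tool's axes as they then stand; what a row does not reach is not made up. The controller multiplies each number of a shift by 60 mm and each number of a turn by 8 degrees. A row lasts 1/8 s, in which the tool goes at most 62.5 mm and 10.7 degrees, less where a joint would pass 70% of its speed; a pose out of reach is approached as far as the arm can. A call with a number of a shift or a turn outside -1 to 1 is refused whole. A call with a gripper value outside its range is refused whole. The fingers move at their own pace and stop on an object; "squeeze" is the grip in N (left out, the last holds). Time passes only in rows, so rows that do not move let the fingers close. It gives the time, the measured TCP pose, the force, the opening and the grip force at its end, in the units of the state.
- r.observe(): the state, without advancing time (a new reading comes with each control period).
- cams.camera(name): name is "scene" or "top"; returns the picture (400x640x3 uint8, red, green, blue); there is no depth.
- cams.camera_model(name): a dict with "vfov" (degrees; the focal length in pixels is half the picture's height over the tangent of half this angle, whatever the lens; pixels are square), "cx", "cy" (the principal point, pixels), "rvec" (rotation vector, rad) and "tvec" (3), from world to camera coordinates, as OpenCV has them. Camera axes: x right, y down, z forward; pixel columns grow to the right and rows downward; lengths in m; the calibration is good to about 2 mm. A picture is of the moment at which its call begins. camera_model takes no time and is no camera call.
- r.close_job(): hands the job in; it is judged then, once.
Trained networks look in the newest picture that a camera, given by its name, has taken for a name from the list of things; names that differ only in an ending like _2 or _b are one class to them, and where a whole thing is asked for, a point or a joint stands for the part that bears it (a point fixed in the world has none). Each returns a list of dicts, best first, with "confidence" (0 to 1); they miss things now and then, are a little off and sometimes report something else, mostly with a low value. They report only what shows in the picture. A call takes as long as a camera call.
- find_in(target, camera): "bbox" ([left, top, right, bottom] in pixels, round what is visible of it).
- trace(target, camera): "pixels" (400x640 bool, what is visible of it) and "bbox" ([left, top, right, bottom] in pixels, round what is visible of it).
- landmark_of(target, camera): "uv" ([column, row] in pixels: a listed point, or the origin of a listed thing).
The state is a dict: "clock": time; "joint_positions": joint angles; "joint_vel": joint speeds; "effort": joint torques, N m; "ee_pos": TCP position; "eef_rot": TCP orientation; "wrist_force": force on the tool from outside, world axes, zero at the start; "moment": the same for the moment, N m; "gripper_width": finger opening in m; "grip_force": force on a finger pad.
Only numpy, scipy, OpenCV 4.12 (cv2) and the standard library are available. Lean on these libraries where they do the work, as an engineer would, in place of code of your own. Each camera call takes 0.05 s, during which the arm holds its last target. There are 200 camera calls.

## Working session

There is one attempt and no reset: what is moved stays moved. The work goes in short steps, Python scripts to look and compute and a tool call to move; the robot and the scene stay as the last step left them, time stands still between calls to the robot, and variables do not carry over. Pictures are saved under pics/ and viewed, at most 10 in all, crops included, and the job is handed in when it is done.

Besides the shell and the picture viewer there is one more tool, called after "Emit:" as name([rows], argument=value, ...), one row to a line, values as JSON. apply_moves: Moves the arm, as the interface text tells. Its arguments: {"type":"object","properties":{"commands":{"type":"array"},"squeeze":{"type":"number"}},"required":["commands"]}

```bash
mkdir -p pics
cat > h.py <<'E'
import numpy as np, cv2
from station import r, cams, find_in, trace, landmark_of
def mdl(n):
    m=cams.camera_model(n); f=200/np.tan(np.radians(m["vfov"])/2)
    K=np.array([[f,0,m["cx"]],[0,f,m["cy"]],[0,0,1]]); R=cv2.Rodrigues(np.array(m["rvec"],float))[0]; return K,R,np.array(m["tvec"],float)
def ray(n,uv):
    K,R,t=mdl(n); d=R.T@np.linalg.inv(K)@np.array([uv[0],uv[1],1.]); return -R.T@t,d
def at_z(n,uv,z):
    c,d=ray(n,uv); return c+d*(z-c[2])/d[2]
def proj(n,p):
    K,R,t=mdl(n); q=K@(R@np.array(p,float)+t); return q[:2]/q[2]
E
python3 - <<'E'
from h import *
for n in("scene","top"):
    cv2.imwrite(f"pics/{n}0.png",cams.camera(n)[:,:,::-1])
    c,_=ray(n,(0,0)); print(n,cams.camera_model(n),c.round(3))
    for t in ["machine","well","key_grip","key_head","holder","mug","jar","tin"]:
        l=landmark_of(t,n)[:1]; print(t,[(np.round(a["uv"],1),a["confidence"]) for a in l])
print(r.observe())
E
```

```text
scene {'vfov': 52.392716334986495, 'cx': 316.148540046379, 'cy': 199.32299817608677, 'rvec': array([ 2.31479283,  0.83759113, -0.30307852]), 'tvec': array([-0.51249194, -0.266843  ,  1.68813794])} [ 1.219 -0.672  1.116]
machine [(array([256.1, 237.7]), 0.93)]
well [(array([252.1, 217. ]), 0.65)]
key_grip [(array([310.8, 163.1]), 0.58)]
key_head [(array([314.2, 174.6]), 0.46)]
holder [(array([310.7, 175.6]), 0.84)]
mug [(array([347., 233.]), 0.68)]
jar [(array([255.5, 238.5]), 0.75)]
tin [(array([206.9, 298.2]), 0.84)]
top {'vfov': 55.730411155097634, 'cx': 323.01511903716454, 'cy': 189.99309856106478, 'rvec': array([ 2.16905153, -2.1196473 ,  0.09168078]), 'tvec': array([0.00719433, 0.66624279, 0.97100276])} [ 0.547 -0.012  1.043]
machine [(array([403.5, 230.8]), 0.57)]
well [(array([410. , 231.2]), 0.69)]
key_grip [(array([276.4, 239.8]), 0.6)]
key_head [(array([276.6, 241.1]), 0.65)]
holder [(array([280.5, 242.1]), 0.89)]
mug [(array([329.8, 150.7]), 0.82)]
jar [(array([174.4, 192.8]), 0.81)]
tin [(array([493.6, 214.3]), 0.89)]
{'clock': 0.9, 'joint_positions': array([ 1.15700139e+00,  2.40581999e-01,  5.03750136e-03,  1.33517438e+00,
       -1.33778319e-05,  1.57084325e+00]), 'joint_vel': array([-0.00095572,  0.00234464, -0.0003907 , -0.00032248, -0.0014992 ,
       -0.00125913]), 'effort': array([-1.41556416e-04, -3.72192013e+01,  2.52694792e+01,  9.53339222e-04,
        2.37201284e-04,  2.76211161e-06]), 'ee_pos': array([0.20105854, 0.45782508, 0.23132981]), 'eef_rot': array([3.14151521e+00, 1.33741980e-05, 2.72775080e+00]), 'wrist_force': array([-0.53255099, -1.20169663, -0.54050392]), 'moment': array([-0.04211277,  0.01567226, -0.04865203]), 'grip_force': 0.0, 'gripper_width': 0.08488883569234099}
```

View pics/top0.png

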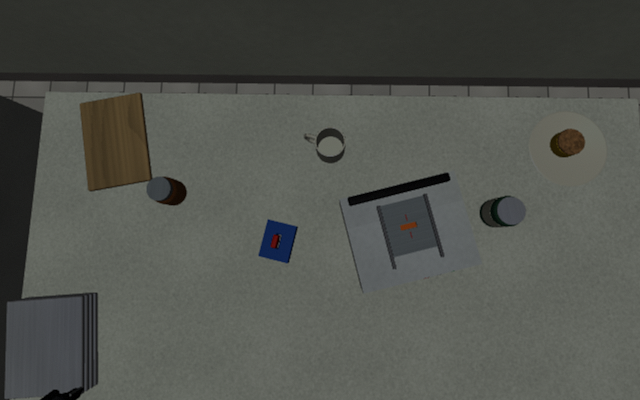

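View pics/scene0.png

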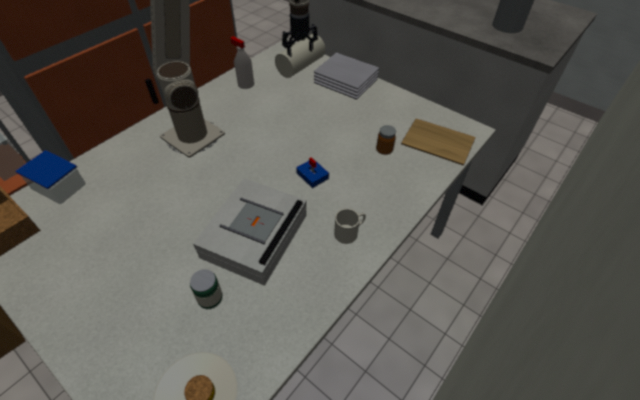

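The top view shows the key in its holder at about (277,241), and the cover with its slot and red lines at about (409,226). The mug, jar and tin are at (330,145), (167,190) and (503,211), all clear of the path. Next I'll zoom in and fit the poses.

Run:
```python
from h import *
im=cams.camera("top"); 
a=cv2.resize(im[205:275,250:310],None,fx=6,fy=6,interpolation=cv2.INTER_CUBIC)
b=cv2.resize(im[185:275,370:450],None,fx=5,fy=5,interpolation=cv2.INTER_CUBIC)
c=np.zeros((450,760,3),np.uint8); c[:420,:360]=a; c[:450,360:760]=b
c=np.clip(c.astype(float)*1.8,0,255).astype(np.uint8)
cv2.imwrite("pics/crop1.png",c[:,:,::-1])
def rect(t,z,n="top"):
    k=trace(t,n)[0]; p=np.argwhere(k["pixels"])[:,::-1]
    w=np.array([at_z(n,q,z)[:2] for q in p]); (c,s,an)=cv2.minAreaRect(w.astype(np.float32)*1000); print(t,k["confidence"],len(p),np.round(c,1),np.round(s,1),round(an,1), w.mean(0).round(4))
rect("holder",.034); rect("key_grip",.087); rect("machine",.09)
# red lines in top crop
hsv=cv2.cvtColor(im,cv2.COLOR_RGB2HSV)
m=((hsv[...,0]<15)|(hsv[...,0]>170))&(hsv[...,1]>110)&(hsv[...,2]>50)
p=np.argwhere(m[185:275,370:450])[:,::-1]+[370,185]
w=np.array([at_z("top",q,.095)[:2] for q in p])
wt=np.ones(len(w)); print("red",len(w),w.mean(0).round(4),cv2.minAreaRect((w*1000).astype(np.float32)))
p=np.argwhere(m[205:275,250:310])[:,::-1]+[250,205]
w=np.array([at_z("top",q,.087)[:2] for q in p]); print("handle",len(w),w.mean(0).round(4),cv2.minAreaRect((w*1000).astype(np.float32)))
for t,z in [("well",.095),("holder",0),("key_grip",.072),("mug",0),("jar",0),("tin",0),("machine",0)]:
  for n in("top","scene"):
    l=landmark_of(t,n)
    if l: print(t,n,at_z(n,l[0]["uv"],z)[:2].round(4))
```

```text
holder 0.93 1096 [529.7 138.1] [ 84.6 101.7] 77.8 [0.5291 0.1374]
key_grip 0.55 111 [530.4 135.6] [20.9 34.9] 78.1 [0.5303 0.1356]Traceback (most recent call last):
  File "<stdin>", line 11, in <module>
  File "<stdin>", line 10, in rect
  File "h.py", line 9, in at_z
    c,d=ray(n,uv); return c+d*(z-c[2])/d[2]
        ~~~^^^^^^
  File "h.py", line 7, in ray
    K,R,t=mdl(n); d=R.T@np.linalg.inv(K)@np.array([uv[0],uv[1],1.]); return -R.T@t,d
          ~~~^^^
  File "h.py", line 4, in mdl
    m=cams.camera_model(n); f=200/np.tan(np.radians(m["vfov"])/2)
ValueError: time passes only in moves, steps and waits
```

View pics/crop1.png

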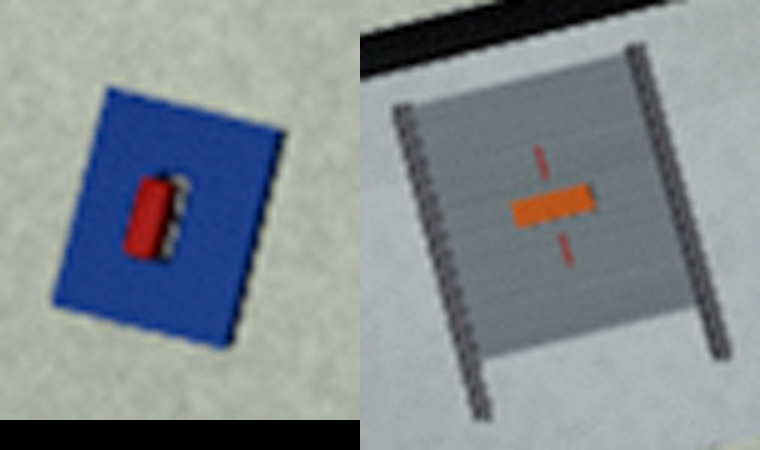

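The crop shows the slot clearly: the orange plate is visible through it at about (408.6,226.2), with the red lines above and below. The handle's top is at about (274.5,241.5). The key's long axis is near world x and the slot's is near world y, so it needs about a quarter turn before insertion.

```bash
cat > h.py <<'E'
import numpy as np, cv2, functools
from station import r, cams, find_in, trace, landmark_of
@functools.lru_cache(None)
def mdl(n):
    m=cams.camera_model(n); f=200/np.tan(np.radians(m["vfov"])/2)
    K=np.array([[f,0,m["cx"]],[0,f,m["cy"]],[0,0,1]]); R=cv2.Rodrigues(np.array(m["rvec"],float))[0]; return K,R,np.array(m["tvec"],float)
def at_z(n,uv,z):
    K,R,t=mdl(n); uv=np.atleast_2d(uv); d=np.c_[uv,np.ones(len(uv))]@np.linalg.inv(K).T@R; c=-R.T@t
    return c+d*((z-c[2])/d[:,2])[:,None]
def proj(n,p):
    K,R,t=mdl(n); q=(np.atleast_2d(p)@R.T+t)@K.T; return q[:,:2]/q[:,2:]
def blob(im,box,cond,z,n="top",s=6):
    """subpixel blob -> world minAreaRect (mm, deg), centroid"""
    x0,y0,x1,y1=box; a=cv2.resize(im[y0:y1,x0:x1],None,fx=s,fy=s,interpolation=cv2.INTER_LINEAR).astype(int)
    p=np.argwhere(cond(a[...,0],a[...,1],a[...,2]))[:,::-1]; uv=(p+.5)/s-.5+[x0,y0]
    w=at_z(n,uv,z)[:,:2]*1000; c,sz,an=cv2.minAreaRect(w.astype(np.float32))
    v=np.linalg.svd(w-w.mean(0),full_matrices=False)[2][0]
    print(len(p),"rect",np.round(c,1),np.round(sz,1),round(an,1),"cent",w.mean(0).round(1),"axis",np.degrees(np.arctan2(v[1],v[0])).round(1)); return w
E
python3 - <<'E'
from h import *
im=cams.camera("top")
print("slot orange");blob(im,(395,210,425,242),lambda R,G,B:(R-B>50)&(G-B>18),.093)
print("red lines");blob(im,(395,205,425,250),lambda R,G,B:(R-G>20)&(abs(G-B)<14),.095)
print("blackbar");blob(im,(340,165,460,210),lambda R,G,B:(R+G+B<75),.106)
print("holder");blob(im,(250,205,310,275),lambda R,G,B:(B-R>30),.034)
print("handle");blob(im,(262,225,292,258),lambda R,G,B:(R-B>50)&(R-G>50),.087)
for t,z in [("well",.095),("holder",0),("key_grip",.072),("mug",0),("jar",0),("tin",0),("machine",0)]:
  for n in("top","scene"):
    if n=="scene": cams.camera(n)
    l=landmark_of(t,n)
    if l: print(t,n,at_z(n,l[0]["uv"],z)[0,:2].round(4))
E
```

```text
slot orange
2618 rect [ 574.8 -192.7] [12.1 39.1] 15.1 cent [ 574.8 -192.7] axis -74.7
red lines
751 rect [ 574.7 -192.7] [37.8 44.2] 65.2 cent [ 575.3 -192.4] axis -164.8
blackbar
29017 rect [ 665.1 -166.9] [ 20.  256.8] 15.4 cent [ 665.  -166.7] axis 105.4
holder
36327 rect [528.2 140.9] [81.  99.7] 77.7 cent [528.  140.1] axis 168.0
handle
1882 rect [528.7 140.8] [11.3 31.2] 77.8 cent [528.7 140.8] axis 167.2
well top [ 0.5632 -0.1978]
well scene [ 0.5577 -0.1937]
holder top [0.5293 0.1408]
holder scene [0.5259 0.1349]
key_grip top [0.5288 0.1378]
key_grip scene [0.5345 0.1284]
mug top [0.7865 0.01  ]
mug scene [0.7941 0.0099]
jar top [0.6565 0.4495]
jar scene [0.6361 0.4505]
tin top [ 0.613  -0.4372]
tin scene [ 0.6136 -0.4431]
machine top [ 0.5573 -0.1952]
machine scene [ 0.5748 -0.1928]
```

```bash
cat >> h.py <<'E'
from scipy.spatial.transform import Rotation as Ro
def plan(pos,yaw=None):
    """turn about tool z first (unit 8 deg), then shift in the turned tool axes (unit 60mm)"""
    o=r.observe(); R=Ro.from_euler("xyz",o["eef_rot"]); y=np.degrees(o["eef_rot"][2])
    if yaw is None: yaw=y
    g=Ro.from_euler("xyz",[180,0,yaw],degrees=True)
    print("clock",round(o["clock"],2),"pos",(o["ee_pos"]*1000).round(1),"rpy",np.degrees(o["eef_rot"]).round(2),"j",o["joint_positions"].round(2),"F",o["wrist_force"].round(1),"w",o["gripper_width"].round(4))
    print("turn rows z",((R.inv()*g).as_rotvec(degrees=True)/8).round(3),"shift total units",(g.inv().apply(np.array(pos)-o["ee_pos"])/.06).round(3))
E
python3 -c "
from h import *
plan([.5285,.1407,.16],167.8)"
```

```text
Traceback (most recent call last):
  File "h.py", line 25, in plan
    print("clock",round(o["clock"],2),"pos",(o["ee_pos"]*1000).round(1),"rpy",np.degrees(o["eef_rot"]).round(2),"j",o["joint_positions"].round(2),"F",o["wrist_force"].round(1),"w",o["gripper_width"].round(4))
                                                                                                                                                                                    ^^^^^^^^^^^^^^^^^^^^^^^^
AttributeError: 'float' object has no attribute 'round'
```

```bash
sed -i 's/o\["gripper_width"\].round(4)/round(o["gripper_width"],4)/' h.py
python3 -c "
from h import *
plan([.5285,.1407,.16],167.8)"
```

```text
clock 2.2 pos [201.  457.8 231.3] rpy [-180.     -0.    156.29] j [1.16 0.24 0.   1.34 0.   1.57] F [-0.4 -0.2  0.2] w 0.0854
turn rows z [-0.    -0.    -1.439] shift total units [-6.451 -4.012  1.188]
```

Emit:
apply_moves([
  [[0, 0, 0, 0, 0, -0.72, 0], [0, 0, 0, 0, 0, -0.72, 0], [-0.43, -0.267, 0.079, 0, 0, 0, 0], [-0.43, -0.267, 0.079, 0, 0, 0, 0], [-0.43, -0.267, 0.079, 0, 0, 0, 0], [-0.43, -0.267, 0.079, 0, 0, 0, 0], [-0.43, -0.267, 0.079, 0, 0, 0, 0], [-0.43, -0.267, 0.079, 0, 0, 0, 0], [-0.43, -0.267, 0.079, 0, 0, 0, 0], [-0.43, -0.267, 0.079, 0, 0, 0, 0], [-0.43, -0.267, 0.079, 0, 0, 0, 0], [-0.43, -0.267, 0.079, 0, 0, 0, 0], [-0.43, -0.267, 0.079, 0, 0, 0, 0], [-0.43, -0.267, 0.079, 0, 0, 0, 0], [-0.43, -0.267, 0.079, 0, 0, 0, 0], [-0.43, -0.267, 0.079, 0, 0, 0, 0], [-0.43, -0.267, 0.079, 0, 0, 0, 0], [0, 0, 0, 0, 0, 0, 0], [0, 0, 0, 0, 0, 0, 0]],
], squeeze=60)

```text
clock: 4.58
ee_pos: [0.5281, 0.1414, 0.1601]
eef_rot: [3.142, -0.001, 2.929]
wrist_force: [0.4, 1.1, -0.8]
gripper_width: 0.0854
grip_force: 0.0
```

```bash
python3 -c "
from h import *
plan([.5285,.1407,.054],167.8)"
```

```text
clock 4.58 pos [528.1 141.4 160.1] rpy [ 1.8000e+02 -5.0000e-02  1.6781e+02] j [ 0.26  0.37 -0.    1.2   0.    0.47] F [ 0.4  1.1 -0.8] w 0.0854
turn rows z [ 0.    -0.006  0.001] shift total units [-0.008 -0.01   1.768]
```

Emit:
apply_moves([
  [[0, 0, 0.3, 0, 0, 0, 0], [0, 0, 0.3, 0, 0, 0, 0], [0, 0, 0.3, 0, 0, 0, 0], [0, 0, 0.3, 0, 0, 0, 0], [0, 0, 0.3, 0, 0, 0, 0], [-0.008, -0.01, 0.27, 0, 0, 0, 0], [0, 0, 0, 0, 0, 0, 0], [0, 0, 0, 0, 0, 0, 0.5], [0, 0, 0, 0, 0, 0, 0.8], [0, 0, 0, 0, 0, 0, 1], [0, 0, 0, 0, 0, 0, 1], [0, 0, 0, 0, 0, 0, 1], [0, 0, 0, 0, 0, 0, 1], [0, 0, 0, 0, 0, 0, 1], [0, 0, 0, 0, 0, 0, 1], [0, 0, 0, 0, 0, 0, 1]],
])

```text
clock: 6.58
ee_pos: [0.5293, 0.1406, 0.0544]
eef_rot: [3.141, 0.001, 2.929]
wrist_force: [-0.5, -0.8, 5.4]
gripper_width: 0.0133
grip_force: 59.2
```

Emit:
apply_moves([
  [[0, 0, -0.1, 0, 0, 0, 1], [0, 0, -0.2, 0, 0, 0, 1], [0, 0, -0.3, 0, 0, 0, 1], [0, 0, -0.4, 0, 0, 0, 1], [0, 0, -0.4, 0, 0, 0, 1], [0, 0, -0.4, 0, 0, 0, 1], [0, 0, -0.4, 0, 0, 0, 1], [0, 0, -0.1, 0, 0, 0, 1], [0, 0, 0, 0, 0, 0, 1], [0, 0, 0, 0, 0, 0, 1]],
])

```text
clock: 7.82
ee_pos: [0.5281, 0.1403, 0.1908]
eef_rot: [-3.141, -0.002, 2.929]
wrist_force: [0.6, 0.2, -0.3]
gripper_width: 0.0133
grip_force: 58.4
```

Run:
```python
from h import *
plan([.5748,-.1927,.195],105.2)
im=cams.camera("scene"); l=landmark_of("key_head","scene"); print(l[0]["uv"] if l else None, proj("scene",r.observe()["ee_pos"]-[0,0,.0375]))
u,v=proj("scene",r.observe()["ee_pos"])[0].astype(int)
c=cv2.resize(im[v-45:v+45,u-50:u+50],None,fx=6,fy=6,interpolation=cv2.INTER_CUBIC)
cv2.imwrite("pics/held.png",np.clip(c.astype(float)*1.8,0,255).astype(np.uint8)[:,:,::-1])
```

```text
clock 7.83 pos [528.1 140.3 190.8] rpy [-1.7994e+02 -1.2000e-01  1.6781e+02] j [ 0.26  0.35  0.05  1.27 -0.    0.47] F [ 0.6  0.2 -0.3] w 0.0133
turn rows z [-0.015 -0.009  7.826] shift total units [-5.56  -0.705 -0.07 ]
[314.4, 147.5] [[311.58748821 145.09873202]]
```

View pics/held.png

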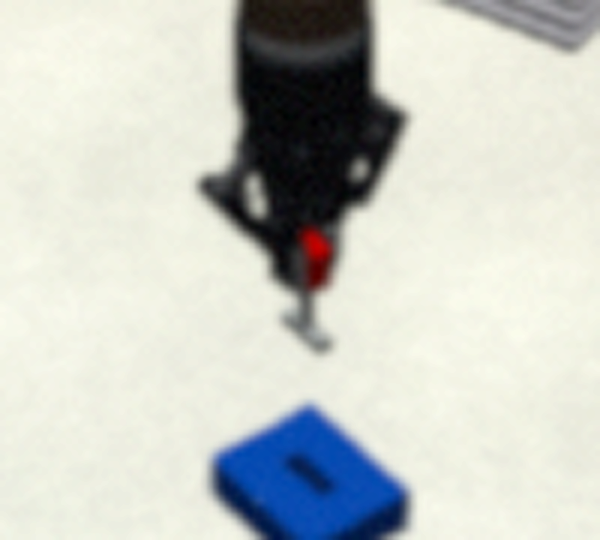

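The key hangs upright in the gripper, with the head clear below and the holder empty. Next, turn it to the slot direction and carry it over.

Emit:
apply_moves([
  [[0, 0, 0, 0, 0, 0.978, 1], [0, 0, 0, 0, 0, 0.978, 1], [0, 0, 0, 0, 0, 0.978, 1], [0, 0, 0, 0, 0, 0.978, 1], [0, 0, 0, 0, 0, 0.978, 1], [0, 0, 0, 0, 0, 0.978, 1], [0, 0, 0, 0, 0, 0.978, 1], [0, 0, 0, 0, 0, 0.978, 1], [-0.505, -0.064, 0, 0, 0, 0, 1], [-0.505, -0.064, 0, 0, 0, 0, 1], [-0.505, -0.064, 0, 0, 0, 0, 1], [-0.505, -0.064, 0, 0, 0, 0, 1], [-0.505, -0.064, 0, 0, 0, 0, 1], [-0.505, -0.064, 0, 0, 0, 0, 1], [-0.505, -0.064, 0, 0, 0, 0, 1], [-0.505, -0.064, 0, 0, 0, 0, 1], [-0.505, -0.064, 0, 0, 0, 0, 1], [-0.505, -0.064, 0, 0, 0, 0, 1], [-0.505, -0.064, 0, 0, 0, 0, 1], [0, 0, 0, 0, 0, 0, 1]],
])

```text
clock: 10.42
ee_pos: [0.5753, -0.1942, 0.1908]
eef_rot: [-3.14, -0.001, 1.833]
wrist_force: [-0.2, 0.4, -1.0]
gripper_width: 0.0134
grip_force: 58.4
```

Emit:
apply_moves([
  [[0, 0, 0, 0, 0, 0, 1], [0, 0, 0, 0, 0, 0, 1]],
])

```text
clock: 10.68
ee_pos: [0.5755, -0.1912, 0.1918]
eef_rot: [-3.141, -0.001, 1.838]
wrist_force: [-0.3, 0.2, -0.7]
gripper_width: 0.0133
grip_force: 58.4
```

Run:
```python
from h import *
p=[];
plan([.5748,-.1927,.145],105.2)
for _ in range(8): cams.camera("scene"); o=r.observe(); p.append(np.r_[o["ee_pos"]*1000,np.degrees(o["eef_rot"][2])])
print(np.mean(p,0).round(2),np.std(p,0).round(2))
```

```text
clock 10.68 pos [ 575.5 -191.2  191.8] rpy [-1.7997e+02 -3.0000e-02  1.0529e+02] j [-0.32  0.47  0.24  1.34  0.    0.98] F [-0.3  0.2 -0.7] w 0.0133
turn rows z [-0.004 -0.004  0.011] shift total units [-0.021 -0.018  0.779]
[ 575.7  -191.54  192.11  105.27] [0.05 0.27 0.08 0.02]
```

Emit:
apply_moves([
  [[-0.015, -0.02, 0.2, 0, 0, 0, 1], [0, 0, 0.2, 0, 0, 0, 1], [0, 0, 0.2, 0, 0, 0, 1], [0, 0, 0.15, 0, 0, 0, 1], [0, 0, 0.05, 0, 0, 0, 1], [0, 0, 0.03, 0, 0, 0, 1], [0, 0, 0, 0, 0, 0, 1], [0, 0, 0, 0, 0, 0, 1]],
])

```text
clock: 12.08
ee_pos: [0.5751, -0.1934, 0.1427]
eef_rot: [3.141, 0.0, 1.836]
wrist_force: [-0.1, 0.1, -0.5]
gripper_width: 0.0132
grip_force: 58.4
```

Run:
```python
from h import *
im=cams.camera("scene"); plan([.5748,-.1927,.135],105.2)
u,v=proj("scene",r.observe()["ee_pos"])[0].astype(int)
c=cv2.resize(im[v-30:v+50,u-50:u+50],None,fx=7,fy=7,interpolation=cv2.INTER_CUBIC)
cv2.imwrite("pics/near.png",np.clip(c.astype(float)*1.6,0,255).astype(np.uint8)[:,:,::-1])
```

```text
clock 12.12 pos [ 575.  -193.4  142.7] rpy [1.7996e+02 3.0000e-02 1.0522e+02] j [-0.32  0.5   0.15  1.22  0.    0.98] F [-0.5  0.4 -1.1] w 0.0131
turn rows z [0.005 0.004 0.003] shift total units [ 0.013 -0.     0.128]
```

View pics/near.png

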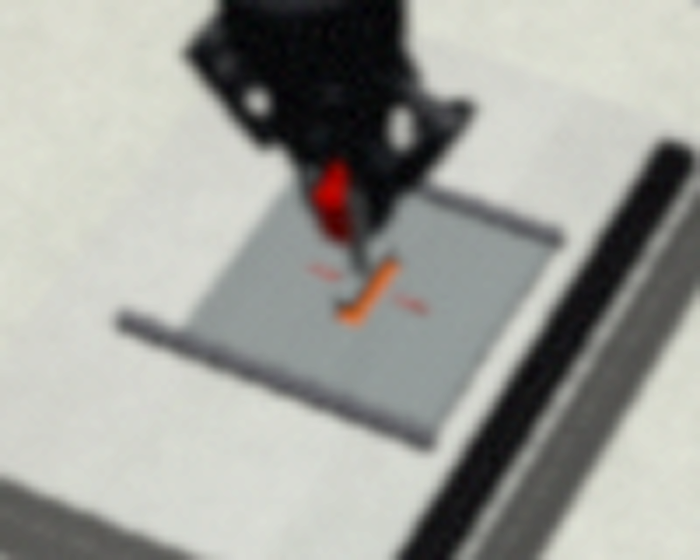

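The head is just above the slot and parallel to it, with the orange plate showing beside it, as expected from this viewing angle. Now I'll lower it gently.

Emit:
apply_moves([
  [[0.005, 0, 0.02, 0, 0, 0, 1], [0, 0, 0.02, 0, 0, 0, 1], [0, 0, 0.02, 0, 0, 0, 1], [0, 0, 0.02, 0, 0, 0, 1], [0, 0, 0.02, 0, 0, 0, 1], [0, 0, 0.02, 0, 0, 0, 1], [0, 0, 0.02, 0, 0, 0, 1], [0, 0, 0, 0, 0, 0, 1], [0, 0, 0, 0, 0, 0, 1]],
])

```text
clock: 13.25
ee_pos: [0.5747, -0.1931, 0.1338]
eef_rot: [3.142, 0.0, 1.836]
wrist_force: [-0.2, 0.6, -0.6]
gripper_width: 0.0131
grip_force: 58.4
```

Emit:
apply_moves([
  [[0, 0, 0.025, 0, 0, 0, 1], [0, 0, 0.025, 0, 0, 0, 1], [0, 0, 0.025, 0, 0, 0, 1], [0, 0, 0.025, 0, 0, 0, 1], [0, 0, 0.025, 0, 0, 0, 1], [0, 0, 0.025, 0, 0, 0, 1], [0, 0, 0.025, 0, 0, 0, 1], [0, 0, 0, 0, 0, 0, 1], [0, 0, 0, 0, 0, 0, 1]],
])

```text
clock: 14.38
ee_pos: [0.5747, -0.1931, 0.1236]
eef_rot: [3.141, 0.0, 1.836]
wrist_force: [-1.3, 0.9, 4.2]
gripper_width: 0.0133
grip_force: 59.1
```

Spring contact at about 5 N, with nothing jamming. I'll press on to about 10 mm of plate travel.

Emit:
apply_moves([
  [[0, 0, 0.02, 0, 0, 0, 1], [0, 0, 0.02, 0, 0, 0, 1], [0, 0, 0.02, 0, 0, 0, 1], [0, 0, 0.02, 0, 0, 0, 1], [0, 0, 0.02, 0, 0, 0, 1], [0, 0, 0.025, 0, 0, 0, 1], [0, 0, 0, 0, 0, 0, 1], [0, 0, 0, 0, 0, 0, 1]],
])

```text
clock: 15.38
ee_pos: [0.5747, -0.1931, 0.116]
eef_rot: [3.141, 0.0, 1.836]
wrist_force: [-2.2, 1.2, 6.0]
gripper_width: 0.0133
grip_force: 59.5
```

Emit:
apply_moves([
  [[0, 0, 0, 0, 0, -0.5, 1], [0, 0, 0, 0, 0, -0.5, 1], [0, 0, 0, 0, 0, -0.5, 1], [0, 0, 0, 0, 0, -0.5, 1], [0, 0, 0, 0, 0, -0.5, 1], [0, 0, 0, 0, 0, 0, 1]],
])

```text
clock: 16.12
ee_pos: [0.5759, -0.1935, 0.1166]
eef_rot: [3.14, 0.002, 2.186]
wrist_force: [0.1, 0.7, 6.6]
gripper_width: 0.0133
grip_force: 59.4
```

Turned 20° freely, with no side force. Finishing the quarter turn.

Emit:
apply_moves([
  [[0, 0, 0, 0, 0, -0.75, 1], [0, 0, 0, 0, 0, -0.75, 1], [0, 0, 0, 0, 0, -0.75, 1], [0, 0, 0, 0, 0, -0.75, 1], [0, 0, 0, 0, 0, -0.75, 1], [0, 0, 0, 0, 0, -0.75, 1], [0, 0, 0, 0, 0, -0.75, 1], [0, 0, 0, 0, 0, -0.75, 1], [0, 0, 0, 0, 0, -0.75, 1], [0, 0, 0, 0, 0, -0.75, 1], [0, 0, 0, 0, 0, -0.75, 1], [0, 0, 0, 0, 0, -0.5, 1], [0, 0, 0, 0, 0, 0, 1], [0, 0, 0, 0, 0, 0, 1]],
])

```text
clock: 17.88
ee_pos: [0.5759, -0.1933, 0.1165]
eef_rot: [-3.14, 0.003, -2.876]
wrist_force: [0.1, 0.4, 5.7]
gripper_width: 0.0133
grip_force: 59.4
```

```bash
python3 -c "
from h import *
plan([.5748,-.1927,.123],195.2); print(r.observe()['moment'])"
```

```text
clock 17.88 pos [ 575.9 -193.3  116.5] rpy [-1.7992e+02  1.5000e-01 -1.6477e+02] j [-0.32  0.52  0.11  1.16  0.   -0.59] F [0.1 0.4 5.7] w 0.0133
turn rows z [-0.01   0.018  0.004] shift total units [ 0.015  0.015 -0.108]
[ 0.13813597  0.08702433 -0.0424084 ]
```

Emit:
apply_moves([
  [[0.01, 0.01, -0.02, 0, 0, 0, 1], [0, 0, -0.02, 0, 0, 0, 1], [0, 0, -0.02, 0, 0, 0, 1], [0, 0, -0.02, 0, 0, 0, 1], [0, 0, -0.015, 0, 0, 0, 1], [0, 0, 0, 0, 0, 0, 1], [0, 0, 0, 0, 0, 0, 1]],
])

```text
clock: 18.75
ee_pos: [0.574, -0.1927, 0.1214]
eef_rot: [-3.142, 0.0, -2.876]
wrist_force: [2.1, -0.6, 3.5]
gripper_width: 0.0133
grip_force: 59.3
```

Emit:
apply_moves([
  [[-0.01, 0, 0, 0, 0, 0, 1], [0, 0, -0.012, 0, 0, 0, 1], [0, 0, -0.012, 0, 0, 0, 1], [0, 0, 0, 0, 0, 0, 1], [0, 0, 0, 0, 0, 0, 1]],
])

```text
clock: 19.38
ee_pos: [0.5741, -0.1926, 0.1228]
eef_rot: [3.141, -0.001, -2.876]
wrist_force: [-0.2, -1.7, 3.7]
gripper_width: 0.0134
grip_force: 59.2
```

Emit:
apply_moves([
  [[0, 0, 0, 0, 0, 0, 0.8], [0, 0, 0, 0, 0, 0, 0.75], [0, 0, 0, 0, 0, 0, 0.65], [0, 0, 0, 0, 0, 0, 0.55], [0, 0, 0, 0, 0, 0, 0.5], [0, 0, 0, 0, 0, 0, 0.5]],
], squeeze=20)

```text
clock: 20.12
ee_pos: [0.5745, -0.1925, 0.123]
eef_rot: [-3.142, 0.0, -2.876]
wrist_force: [-0.1, 0.9, 0.1]
gripper_width: 0.0427
grip_force: 0.0
```

Run:
```python
from h import *
im=cams.camera("scene"); plan([.5748,-.1927,.25])
u,v=proj("scene",r.observe()["ee_pos"])[0].astype(int)
c=cv2.resize(im[v-30:v+50,u-50:u+50],None,fx=7,fy=7,interpolation=cv2.INTER_CUBIC)
cv2.imwrite("pics/rel.png",np.clip(c.astype(float)*1.6,0,255).astype(np.uint8)[:,:,::-1])
```

```text
clock 20.18 pos [ 574.5 -192.5  123. ] rpy [-180.      0.   -164.78] j [-0.32  0.51  0.12  1.18  0.   -0.59] F [-0.1 -0.6  0.4] w 0.0426
turn rows z [-0.  0. -0.] shift total units [-0.004 -0.005 -2.117]
```

View pics/rel.png

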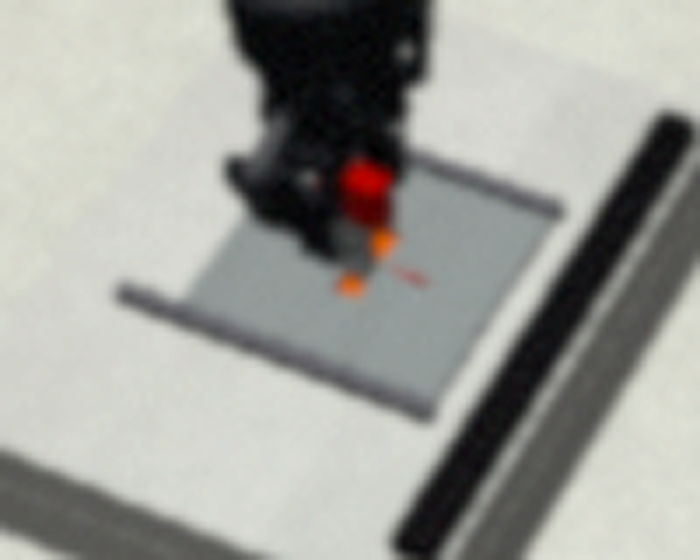

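The key stands upright with the fingers open. Plate shows on both sides of the shaft, so the head lies crosswise. Now I'll retreat straight up and check.

Emit:
apply_moves([
  [[0, 0, -0.1, 0, 0, 0, 0.5], [0, 0, -0.2, 0, 0, 0, 0.5], [0, 0, -0.4, 0, 0, 0, 0.5], [0, 0, -0.5, 0, 0, 0, 0.5], [0, 0, -0.5, 0, 0, 0, 0.5], [0, 0, -0.4, 0, 0, 0, 0.5], [0.6, 0, 0, 0, 0, 0, 0.5], [0.6, 0, 0, 0, 0, 0, 0.5], [0.6, 0, 0, 0, 0, 0, 0.5], [0.6, 0, 0, 0, 0, 0, 0.5], [0, 0, 0, 0, 0, 0, 0.5], [0, 0, 0, 0, 0, 0, 0.5]],
])

```text
clock: 21.68
ee_pos: [0.4363, -0.2305, 0.25]
eef_rot: [-3.14, 0.002, -2.876]
wrist_force: [0.2, -0.4, -0.2]
gripper_width: 0.0428
grip_force: 0.0
```

Run:
```python
from h import *
im=cams.camera("scene"); plan([.5748,-.1927,.25])
u,v=proj("scene",[.5748,-.1927,.125])[0].astype(int)
c=cv2.resize(im[v-30:v+40,u-50:u+50],None,fx=5,fy=5,interpolation=cv2.INTER_CUBIC)
t=cams.camera("top"); d=cv2.resize(t[190:260,385:435],None,fx=5,fy=5,interpolation=cv2.INTER_CUBIC)
cv2.imwrite("pics/fin.png",np.clip(np.hstack([c,d]).astype(float)*1.6,0,255).astype(np.uint8)[:,:,::-1])
print("handle top, expect slot xy");blob(t,(390,200,430,250),lambda R,G,B:(R-B>50)&(R-G>50)&(abs(G-B)<25),.156)
l=landmark_of("key_grip","scene"); print(l[0] if l else 0, proj("scene",[.5748,-.1927,.141]), proj("scene",[.5748,-.1927,.138]), proj("scene",[.5748,-.1927,.145]))
```

```text
clock 21.73 pos [ 436.5 -230.4  249.6] rpy [-1.7995e+02  8.0000e-02 -1.6476e+02] j [-0.49  0.22  0.03  1.37  0.   -0.75] F [-0.2 -0.  -0.6] w 0.0431
turn rows z [-0.007  0.011 -0.   ] shift total units [-2.389 -0.    -0.006]
handle top, expect slot xy
2507 rect [ 573.4 -191.2] [31.3 12.9] 15.0 cent [ 573.4 -191.1] axis -165.4
{'uv': [253.9, 213.8], 'confidence': 0.43} [[253.28164792 210.94366482]] [[253.39339064 211.55357956]] [[253.13201883 210.12695855]]
```

View pics/fin.png

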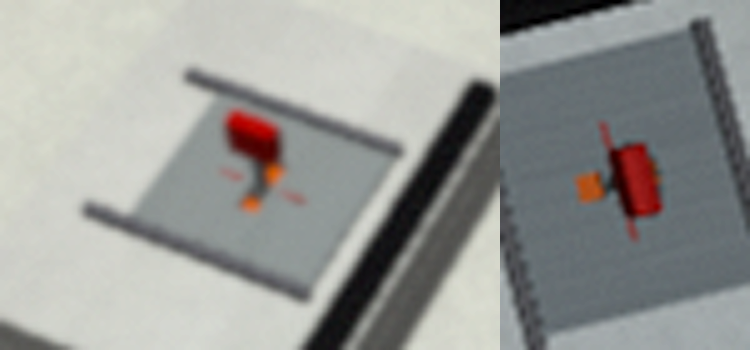

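The key stands upright over the slot, its handle along the red lines (15.0° against 15.2°), and the arm is clear. Handing in.

```bash
python3 -c "
from station import r
print(r.close_job())"
```

```text
the job is handed in; nothing more can be done
None
```

The T-key went through the slot, was pressed down, turned a quarter turn and released. It stands upright and crosswise in the notch, and the job was handed in at about 22 s; no verdict came back, and I judged the seating height from the arm's position and force readings.

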